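# Sweep the used vial caps into the collecting bay

### The arm

A 6-joint arm with a two-finger parallel gripper is mounted at the origin on the work surface. World frame = base frame: x ahead of the robot, y to its left, z up, the work surface at z = 0. Lengths are in mm, angles in rad, forces in N, time in s.
With the tool pointing down it reaches from about 250 to 725 mm from the base axis. Payload 9.7 kg.
Tool frame: the origin (TCP) lies midway between the tips of the shut fingers; the grasp point (between the pads) lies hold_point_z behind it (hold_point_z is the distance from the TCP to the grasp point, in mm); z points along the fingers, y is the direction in which the jaws open and shut (so a half turn about z gives the same grasp; the last joint's range is limited). The gripper opens to 85 mm and grips with 20 to 120 N. Pads are 22 mm wide; open, the fingers measure 114 mm over their backs; the gripper's body (76 mm by 85 mm) begins 54 mm behind the grasp point. The pads swing forward as they close: fully open they stand 13 mm farther back than shut.
Start: joints at [-1.24, 0.087, 0.176, 1.66, 0, 1.571], TCP at [178.637, -520.179, 231.284] pointing down, gripper open.
Joint ranges: [-3.13, 3.13], [-0.85, 1.81], [-1.15, 1.24], [-2.2, 2.28], [-1.44, 1.52], [-3.14, 3.14]. Speed limits (rad/s): [2.22, 2.22, 2.57, 3.14, 3.14, 3.14].

### API

Orientations are given as a unit quaternion [x, y, z, w].
In Python, from plant import * gives the robot as it stands.
- The arm moves only by the tool send_rows, never from a script. Its argument "targets" is a list of rows, each a list of 7 numbers: the closure in counts, from 0 (fully open) to 255 (shut), then the shift along the tool's x, y, z in mm, then the turn, a rotation vector about the tool's x, y, z in degrees. A call has 1 to 8 rows; each row shifts and turns the commanded pose from where the row before left it, along the tool's axes as they then stand; what a row does not reach is not made up. A row lasts 1/8 s, in which the tool goes at most 62.5 mm and 10.7 degrees, less where a joint would pass 70% of its speed; a pose out of reach is approached as far as the arm can. A call with a gripper value outside its range is refused whole. The fingers move at their own pace and stop on an object; "grip_force" is the grip in N (left out, the last holds). Time passes only in rows, so rows that do not move let the fingers close. It gives the time, the measured TCP pose, the force and the opening at its end, in the units of the state.
- read_state(): the state, without advancing time (a new reading comes with each control period).
- capture(name): name is "scene" or "top"; returns the picture (420x560x3 uint8, blue, green, red); there is no depth.
- camera_info(name): a dict with "mtx" (3x3 intrinsics, pixels), "xyz" and "rotation" of the camera in the world. Camera axes: x right, y down, z forward; pixel columns grow to the right and rows downward; lengths in mm; the calibration is good to about 2 mm. A picture is of the moment at which its call begins. camera_info takes no time and is no camera call.
- hand_in(): hands the job in, once; it reports no verdict.
Trained networks look in the newest picture that a camera, given by its name, has taken for a name from the list of things; names that differ only in an ending like _2 or _b are one class to them, and where a whole thing is asked for, a point or a joint stands for the part that bears it (a point fixed in the world has none). Each returns a list of dicts, best first, with "conf" (0 to 1); they miss things now and then, are a little off and sometimes report something else, mostly with a low value. They report only what shows in the picture. A call takes as long as a camera call.
- spot_in(camera, label): "bbox" ([left, top, width, height] in pixels, round what is visible of it).
- silhouettes(camera, label): "pixels" (420x560 bool, what is visible of it) and "bbox" ([left, top, width, height] in pixels, round what is visible of it).
- landmark_of(camera, label): "uv" ([column, row] in pixels: a listed point, or the origin of a listed thing).
The state is a dict: "time_s": time; "q": joint angles; "qd": joint speeds; "joint_efforts": joint torques, N m; "position": TCP position; "tcp_rot": TCP orientation; "force": force on the tool from outside, world axes, zero at the start; "moment": the same for the moment, N m; "grip_width": opening from 0.0 (shut) to 1.0 (fully open).
Only numpy, scipy, OpenCV 4.12 (cv2) and the standard library are available. Lean on these libraries where they do the work, as an engineer would, in place of code of your own. Each camera call takes 0.05 s, during which the arm holds its last target.

### The job

Gently sweep the three blue screw caps along the bench top with the fingertips, through the open mouth and wholly inside the white three-sided collecting bay. Only push them: do not squeeze them or pick them up. Leave the orange cap, the vials and all the other glassware and bottles where they stand.

Things in the scene. Friction and masses are not known exactly. Their poses are not given: they have to be found in the camera images.
- bay: the collecting bay, fixed to the bench: a three-sided white plastic kerb with a yellow floor level with the bench (no step or lip at the mouth). Inside it is 170 mm wide (its x) and 150 mm deep (its y); walls 6 mm thick, 30 mm high. Origin: centre of its floor, at bench height. Its own +y points out of the open mouth; the mouth line is at y = +75 mm, the inner face of the back wall at y = -75 mm, of the side walls at x = -85 and +85 mm; z up
- bay_mouth (a point): centre of the bay's mouth line, at bench height (75 mm along the bay's +y from its origin; axes as the bay's)
- blue_cap1_mid (a point): mid-point of a loose blue screw cap lying flat on the bench: a ribbed disc 32 mm across and 16 mm high (about 11 to 22 g), closed at the top. This point is on its axis, 8 mm above its underside; z up, its heading is arbitrary. One of the three to be swept up.
- blue_cap2_mid (a point): mid-point of a loose blue screw cap lying flat on the bench: a ribbed disc 32 mm across and 16 mm high (about 11 to 22 g), closed at the top. This point is on its axis, 8 mm above its underside; z up, its heading is arbitrary. One of the three to be swept up.
- blue_cap3_mid (a point): mid-point of a loose blue screw cap lying flat on the bench: a ribbed disc 32 mm across and 16 mm high (about 11 to 22 g), closed at the top. This point is on its axis, 8 mm above its underside; z up, its heading is arbitrary. One of the three to be swept up.
- blue_cap1: the same blue cap; origin at the centre of its underside
- blue_cap2: the same blue cap; origin at the centre of its underside
- blue_cap3: the same blue cap; origin at the centre of its underside
- orange_cap: the loose orange screw cap, same shape as the blue ones (32 mm across, 16 mm high), lying flat; it is still in use and stays where it is. Origin: centre of its underside
- amber_vial: small amber glass vial with a white lid standing loose on the bench, 22 mm across, 46 mm tall, not to be disturbed. Origin: centre of its underside, z up
- green_vial: small green glass vial with a white lid standing loose on the bench, 22 mm across, 46 mm tall, not to be disturbed. Origin: centre of its underside, z up
- beaker: empty clear glass beaker standing loose at the far side, 60 mm across, 75 mm tall, not to be disturbed. Origin: centre of its underside, z up
- reagent_bottle: clear glass bottle with a blue lid and white label standing loose at the far right (its lid is not one of the caps), 80 mm across, 190 mm tall, not to be disturbed. Origin: centre of its underside, z up
- wash_bottle: white plastic wash bottle with a bent spout standing loose at the far left, 66 mm across, 210 mm tall, not to be disturbed. Origin: centre of its underside, z up

How it is judged (in metres and radians):
At the end, for the whole second after the job is handed in: All three blue caps rest (slower than 20 mm/s) on the floor of the bay, between its walls, wholly past the mouth line: each cap's axis at least 14 mm inside the mouth (its radius of 16 mm less 2 mm), its mid-point less than 20 mm above the bench (x of blue_cap1_mid in the frame of bay between -0.085 and 0.085 m and y of blue_cap1_mid in the frame of bay between -0.075 and 0.061 m and height (world z) of each of blue_cap1_mid, blue_cap2_mid, blue_cap3_mid below 0.02 m and linear speed of each of blue_cap1, blue_cap2, blue_cap3 below 0.02 m/s and x of blue_cap2_mid in the frame of bay between -0.085 and 0.085 m and y of blue_cap2_mid in the frame of bay between -0.075 and 0.061 m and x of blue_cap3_mid in the frame of bay between -0.085 and 0.085 m and y of blue_cap3_mid in the frame of bay between -0.075 and 0.061 m); the robot touches nothing.
It fails at once if a blue cap is lifted more than about 2 cm off the bench (height (world z) of any of blue_cap1_mid, blue_cap2_mid, blue_cap3_mid above 0.03 m).
It fails at once if a blue cap is squeezed or rammed by the fingers with more than 20 N (contact force between the fingers and blue_cap1 above 20 N or contact force between the fingers and blue_cap2 above 20 N or contact force between the fingers and blue_cap3 above 20 N).
It fails at once if the orange cap is moved more than 15 mm or tipped (distance of orange_cap from where it was at the start of the episode above 0.015 m or angle between orange_cap's own z axis and vertical above 0.35 rad).
It fails at once if a vial, the beaker or a bottle is moved more than 15 mm or tipped (distance of any of amber_vial, green_vial, beaker, reagent_bottle, wash_bottle from where it was at the start of the episode above 0.015 m or angle between any of amber_vial, green_vial, beaker, reagent_bottle, wash_bottle's own z axis and vertical above 0.35 rad).
It also fails if it takes over 72 s, if anything falls off the work surface, if the arm or the gripper's body presses on something with over 40 N, if the wrist force passes 120 N, or if a joint passes its speed limit or range.

## Working session

There is one attempt and no reset: what is moved stays moved. The work goes in short steps, Python scripts to look and compute and a tool call to move; the robot and the scene stay as the last step left them, time stands still between calls to the robot, and variables do not carry over. Pictures are saved under pics/ and viewed, and the job is handed in when it is done.

Besides the shell and the picture viewer there is one more tool, called after "Emit:" by a JSON object that holds its "method" and its "body", one argument or row to a line. send_rows: Moves the arm, as the interface text tells. Its arguments: {"type":"object","properties":{"targets":{"type":"array"},"grip_force":{"type":"number"}},"required":["targets"]}

```bash
mkdir -p pics; ls; cat > h.py <<'E'
from plant import *
import numpy as np, cv2
def ray(cam,uv,z):
    i=camera_info(cam);M=np.array(i["mtx"]);R=np.array(i["rotation"]);t=np.array(i["xyz"])
    d=R@np.linalg.solve(M,[uv[0],uv[1],1.0]);s=(z-t[2])/d[2];return t+s*d
E
python3 - <<'E'
from h import *
for c in("top","scene"):
    cv2.imwrite(f"pics/{c}0.png",capture(c)); i=camera_info(c);print(i)
for c in("top","scene"):
  for n,z in [("blue_cap1_mid",8),("orange_cap",0),("amber_vial",0),("green_vial",0),("beaker",0),("reagent_bottle",0),("wash_bottle",0),("bay",0),("bay_mouth",0)]:
    for d in landmark_of(c,n)[:5]:
        print(c,n,round(d["conf"],2),np.round(d["uv"]),np.round(ray(c,d["uv"],z))[:2])
print(read_state())
E
```

```text
pics
{'mtx': array([[378.8597257 ,   0.        , 279.04208403],
       [  0.        , 378.8597257 , 206.9819922 ],
       [  0.        ,   0.        ,   1.        ]]), 'xyz': array([372.80700905,   7.70844123, 946.10934823]), 'rotation': array([-0.70297894,  0.70489417, -0.06511977,  0.06858744])}
{'mtx': array([[407.75712249,   0.        , 280.47909425],
       [  0.        , 407.75712249, 209.12908712],
       [  0.        ,   0.        ,   1.        ]]), 'xyz': array([1192.81446593,  407.90843348,  747.79481089]), 'rotation': array([ 0.45519212,  0.80175552, -0.34218446, -0.1813781 ])}Traceback (most recent call last):
  File "<stdin>", line 7, in <module>
  File "h.py", line 5, in ray
    d=R@np.linalg.solve(M,[uv[0],uv[1],1.0]);s=(z-t[2])/d[2];return t+s*d
      ~^~~~~~~~~~~~~~~~~~~~~~~~~~~~~~~~~~~~~
ValueError: matmul: Input operand 1 has a mismatch in its core dimension 0, with gufunc signature (n?,k),(k,m?)->(n?,m?) (size 3 is different from 4)
```

```bash
sed -i 's/R=np.array(i\["rotation"\])/R=Rot.from_quat(i["rotation"]).as_matrix()/; 2a from scipy.spatial.transform import Rotation as Rot' h.py
python3 - <<'E'
from h import *
for c in("top","scene"):
  for n,z in [("blue_cap1_mid",8),("orange_cap",0),("amber_vial",0),("green_vial",0),("beaker",0),("reagent_bottle",0),("wash_bottle",0),("bay",0),("bay_mouth",0)]:
    for d in landmark_of(c,n)[:5]:
        print(c,n,round(d["conf"],2),np.round(d["uv"]),np.round(ray(c,d["uv"],z))[:2])
print(read_state())
E
```

```text
top blue_cap1_mid 0.55 [274. 244.] [460.  25.]
top blue_cap1_mid 0.38 [279. 125.] [771.  11.]
top orange_cap 0.49 [201. 253.] [439. 207.]
top amber_vial 0.64 [152. 224.] [510. 334.]
top green_vial 0.53 [162. 288.] [353. 300.]
top beaker 0.6 [277. 123.] [780.  17.]
top reagent_bottle 0.74 [451. 178.] [ 629. -431.]
top wash_bottle 0.89 [106. 175.] [640. 459.]
top bay 0.88 [361. 228.] [ 500. -193.]
top bay_mouth 0.86 [333. 232.] [ 490. -123.]
scene blue_cap1_mid 0.45 [307. 189.] [454.  25.]
scene orange_cap 0.43 [370. 209.] [433. 201.]
scene amber_vial 0.55 [413. 252.] [516. 343.]
scene green_vial 0.67 [414. 204.] [359. 292.]
scene beaker 0.73 [232. 275.] [784.  14.]
scene reagent_bottle 0.87 [141. 173.] [ 624. -432.]
scene reagent_bottle 0.16 [279. 224.] [596.  23.]
scene wash_bottle 0.64 [450. 317.] [644. 462.]
scene wash_bottle 0.47 [232. 180.] [ 516. -183.]
scene bay_mouth 0.9 [257. 183.] [ 493. -113.]
{'time_s': 1.05, 'q': array([-1.24000932e+00,  8.68959702e-02,  1.75896874e-01,  1.65978956e+00,
       -3.71705301e-06,  1.57078597e+00]), 'qd': array([ 0.00137005, -0.00039027,  0.0002818 , -0.00147973, -0.00073788,
       -0.00048049]), 'joint_efforts': array([ 1.71211810e-03, -5.20118380e+01,  4.64863801e+01,  1.85246368e-03,
        1.50104784e-04,  3.00514353e-05]), 'position': array([ 178.63219895, -520.18347403,  231.28478147]), 'tcp_rot': array([ 9.86352793e-01,  1.64645585e-01, -1.20166566e-06,  4.08938960e-06]), 'force': array([-0.37927072,  0.98547707, -0.43950204]), 'moment': array([-0.01480266, -0.00646453, -0.03343392]), 'grip_width': 0.9982140244736737}
```

View pics/top0.png

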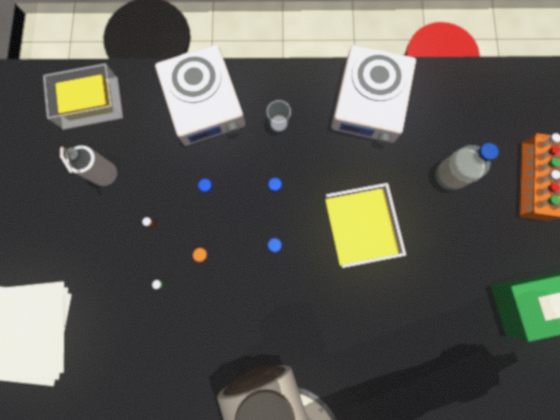

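View pics/scene0.png

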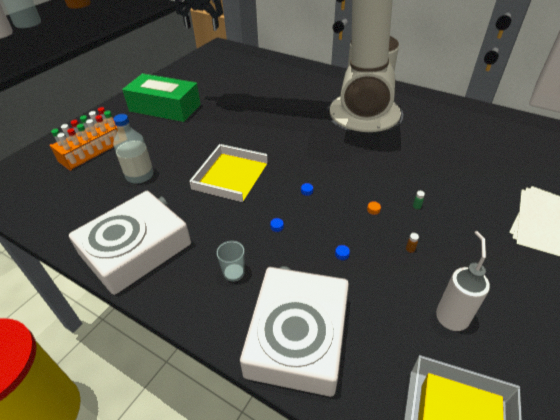

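The top view shows the blue caps at (205,185), (275,184) and (275,245), the orange cap at (200,255), and the vials at (147,221) and (157,285). The bay is around (364,227) with its mouth facing left, towards the caps. I'll refine these positions by colour.

```bash
cat >> h.py <<'E'
def caps(c,img,lo=(100,150,80),hi=(130,255,255),z=12):
    m=cv2.inRange(cv2.cvtColor(img,cv2.COLOR_BGR2HSV),lo,hi)
    n,l,s,ce=cv2.connectedComponentsWithStats(m)
    return [(s[i,4],np.round(ce[i],1),np.round(ray(c,ce[i],z)[:2],1)) for i in range(1,n) if s[i,4]>25]
E
python3 - <<'E'
from h import *
for c in("top","scene"):
    im=cv2.imread(f"pics/{c}0.png")
    for r in caps(c,im): print(c,"blue",r)
    for r in caps(c,im,(5,150,80),(18,255,255)): print(c,"orange",r)
    m=cv2.inRange(cv2.cvtColor(im,cv2.COLOR_BGR2HSV),(24,150,100),(35,255,255))
    cs,_=cv2.findContours(m,cv2.RETR_EXTERNAL,cv2.CHAIN_APPROX_NONE)
    for k in cs:
        if cv2.contourArea(k)>500:
            b=cv2.approxPolyDP(k,8,True)[:,0]; print(c,[(tuple(p),np.round(ray(c,p,0)[:2])) for p in b])
E
```

```text
top blue (np.int32(256), array([488.9, 151. ]), array([ 697.1, -528.8]))
top blue (np.int32(161), array([274.5, 184.1]), array([611.1,  23.6]))
top blue (np.int32(163), array([204.6, 185. ]), array([609.5, 201.2]))
top blue (np.int32(165), array([274.3, 244.7]), array([457.2,  23.9]))
top orange (np.int32(2101), array([536.2, 179.6]), array([ 620.4, -640.4]))
top orange (np.int32(169), array([199.5, 254.5]), array([433.7, 207.5]))
top [((np.int32(381), np.int32(189)), array([ 600., -249.])), ((np.int32(326), np.int32(200)), array([ 572., -108.])), ((np.int32(334), np.int32(237)), array([ 477., -125.])), ((np.int32(348), np.int32(231)), array([ 492., -161.])), ((np.int32(359), np.int32(258)), array([ 425., -186.])), ((np.int32(357), np.int32(235)), array([ 482., -183.])), ((np.int32(372), np.int32(249)), array([ 447., -219.])), ((np.int32(362), np.int32(258)), array([ 425., -193.])), ((np.int32(397), np.int32(252)), array([ 439., -280.]))]
top [((np.int32(102), np.int32(76)), array([920., 495.])), ((np.int32(57), np.int32(83)), array([900., 616.])), ((np.int32(59), np.int32(112)), arr
[... 997 characters left out ...]
y([1138., -182.])), ((np.int32(57), np.int32(366)), array([1127., -148.])), ((np.int32(31), np.int32(369)), array([1157., -186.])), ((np.int32(0), np.int32(402)), array([1223., -180.])), ((np.int32(0), np.int32(419)), array([1240., -153.])), ((np.int32(75), np.int32(419)), array([1173.,  -40.])), ((np.int32(77), np.int32(397)), array([1146.,  -68.])), ((np.int32(62), np.int32(398)), array([1161.,  -90.])), ((np.int32(73), np.int32(391)), array([1143.,  -83.]))]
scene [((np.int32(221), np.int32(154)), array([ 435., -284.])), ((np.int32(200), np.int32(181)), array([ 567., -259.])), ((np.int32(243), np.int32(200)), array([ 570., -107.])), ((np.int32(266), np.int32(164)), array([ 408., -138.]))]
```

Emit:
{"method": "send_rows", "body": {
  "targets": [
    [195,28.5,-30.1,0,0,0,0],
    [195,28.5,-30.1,0,0,0,0],
    [195,28.5,-30.1,0,0,0,0],
    [195,28.5,-30.1,0,0,0,0],
    [195,28.5,-30.1,0,0,0,0],
    [195,28.5,-30.1,0,0,0,0],
    [195,28.5,-30.1,0,0,0,0],
    [195,28.5,-30.1,0,0,0,0]
  ]
}}

```text
time_s: 2.05
position: [316.4, -217.2, 231.4]
tcp_rot: [0.986, 0.165, 0.0, 0.0]
force: [0.4, -0.1, -0.4]
grip_width: 0.239
```

Emit:
{"method": "send_rows", "body": {
  "targets": [
    [195,28.5,-30.1,0,0,0,0],
    [195,28.5,-30.1,0,0,0,0],
    [195,28.5,-30.1,0,0,0,0],
    [195,28.5,-30.1,0,0,0,0],
    [195,28.5,-30.1,0,0,0,0],
    [195,28.5,-30.1,0,0,0,0],
    [195,28.5,-30.1,0,0,0,0],
    [195,28.5,-30.1,0,0,0,0]
  ]
}}

```text
time_s: 3.05
position: [453.9, 84.8, 231.4]
tcp_rot: [0.986, 0.165, 0.0, 0.0]
force: [-0.1, 0.3, 0.1]
grip_width: 0.233
```

Emit:
{"method": "send_rows", "body": {
  "targets": [
    [195,0,0,20,0,0,-9.2],
    [195,0,0,20,0,0,-9.2],
    [195,0,0,20,0,0,-9.2],
    [195,0,0,20,0,0,-9.2],
    [195,0,0,20,0,0,-9.2],
    [195,0,0,20,0,0,-9.2],
    [195,0,0,20,0,0,-9.2],
    [195,0,0,20,0,0,-9.2]
  ]
}}

```text
time_s: 4.05
position: [453.5, 83.4, 70.7]
tcp_rot: [0.689, 0.725, 0.0, 0.0]
force: [0.8, -0.3, 0.2]
grip_width: 0.237
```

```bash
cat >> h.py <<'E'
def st():
    s=read_state();R=Rot.from_quat(s["tcp_rot"]).as_matrix()
    print("t",s["time_s"],"pos",np.round(s["position"],1),"yaw",round(np.degrees(np.arctan2(R[1,0],R[0,0])),1),"F",np.round(s["force"],1),"w",round(s["grip_width"],3))
    return np.array(s["position"]),R
O=np.array([503,-198]);BX=np.array([.983,.184]);BY=np.array([-.184,.983])
def b2w(p): return O+p[0]*BX+p[1]*BY
def w2b(p): p=np.array(p)-O; return np.round([p@BX,p@BY],1)
def to(x,y,z):
    p,R=st(); print("tool shift",np.round(R.T@(np.array([x,y,z])-p),1))
E
python3 - <<'E'
from h import *
to(454,84.5,5)
for c in("top","scene"):
    im=capture(c);cv2.imwrite(f"pics/{c}1.png",im)
E
```

```text
t 4.05 pos [453.5  83.4  70.7] yaw 92.9 F [ 0.8 -0.3  0.2] w 0.237
tool shift [ 1.1  0.5 65.7]
```

View pics/scene1.png

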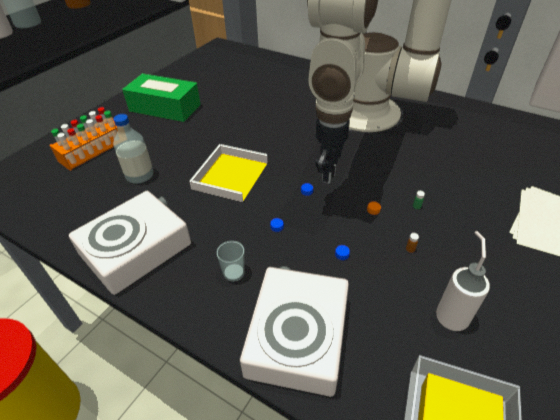

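The gripper is above the start point behind the nearest blue cap, and nothing has been disturbed.

Emit:
{"method": "send_rows", "body": {
  "targets": [
    [195,0,0,20,0,0,0],
    [195,0,0,20,0,0,0],
    [195,0,0,15,0,0,0],
    [195,0,0,10,0,0,0],
    [195,-10,0,0,0,0,0],
    [195,-10,0,0,0,0,0],
    [195,-8,0,0,0,0,0],
    [195,-6,0,0,0,0,0]
  ]
}}

```text
time_s: 5.15
position: [455.3, 48.7, 6.7]
tcp_rot: [0.691, 0.722, 0.0, 0.0]
force: [0.7, -0.3, 1.0]
grip_width: 0.234
```

Emit:
{"method": "send_rows", "body": {
  "targets": [
    [195,-6,0,0,0,0,0],
    [195,-8,0,0,0,0,0],
    [195,-10,0,0,0,0,0],
    [195,-10,0,0,0,0,0],
    [195,-10,0,0,0,0,0],
    [195,-10,0,0,0,0,0],
    [195,-8,0,0,0,0,0],
    [195,-5,0,0,0,0,0]
  ]
}}

```text
time_s: 6.15
position: [458.0, -18.0, 6.3]
tcp_rot: [0.691, 0.723, 0.0, -0.0]
force: [1.3, 0.4, 0.2]
grip_width: 0.231
```

```bash
python3 - <<'E'
from h import *
to(468,-211.5,5)
for c in("top","scene"):
    im=capture(c);cv2.imwrite(f"pics/{c}2.png",im)
    for r in caps(c,im): print(c,"blue",r,w2b(r[2]))
E
```

```text
t 6.15 pos [458.  -18.    6.3] yaw 92.5 F [1.3 0.4 0.2] w 0.231
tool shift [-193.7    1.4    1.3]
top blue (np.int32(256), array([488.9, 151. ]), array([ 696.8, -528.7])) [ 129.7 -360.7]
top blue (np.int32(160), array([204.6, 185. ]), array([609.4, 201.3])) [178.1 372.9]
scene blue (np.int32(135), array([120.7, 119.2]), array([ 460.1, -687.6])) [-132.3 -473.4]
scene blue (np.int32(66), array([282.6, 182.6]), array([467.2, -44.6])) [ -7.  157.4]
scene blue (np.int32(166), array([276.4, 224.4]), array([610.9,  24.2])) [147.  198.6]
scene blue (np.int32(194), array([341.9, 252. ]), array([609.4, 201.9])) [178.2 373.5]
```

View pics/scene2.png

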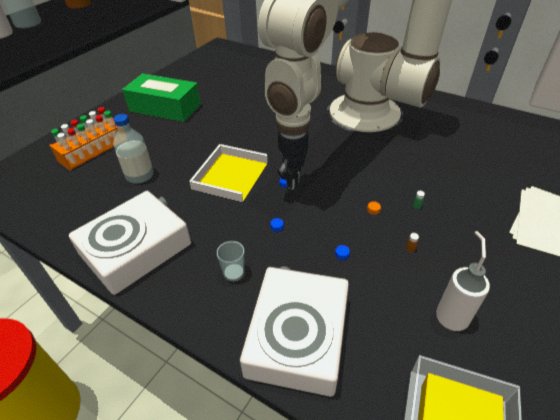

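The cap is at about (283,183) in the scene view and is riding between the fingers. I'll carry on into the bay.

Emit:
{"method": "send_rows", "body": {
  "targets": [
    [195,-7,0,0,0,0,0],
    [195,-10,0,0,0,0,0],
    [195,-12,0,0,0,0,0],
    [195,-12,0,0,0,0,0],
    [195,-12,0,0,0,0,0],
    [195,-12,0,0,0,0,0],
    [195,-12,0,0,0,0,0],
    [195,-12,0,0,0,0,0]
  ]
}}

```text
time_s: 7.25
position: [462.0, -107.2, 6.3]
tcp_rot: [0.691, 0.723, -0.0, 0.0]
force: [0.1, 0.4, -1.4]
grip_width: 0.235
```

Emit:
{"method": "send_rows", "body": {
  "targets": [
    [195,-12,0,0,0,0,0],
    [195,-12,0,0,0,0,0],
    [195,-12,0,0,0,0,0],
    [195,-12,0,0,0,0,0],
    [195,-12,0,0,0,0,0],
    [195,-12,0,0,0,0,0],
    [195,-8,0,0,0,0,0],
    [195,-4,0,0,0,0,0]
  ]
}}

```text
time_s: 8.25
position: [465.7, -190.8, 6.2]
tcp_rot: [0.691, 0.723, -0.0, -0.0]
force: [0.1, 0.8, -0.7]
grip_width: 0.237
```

```bash
python3 - <<'E'
from h import *
to(468,-211.5,5)
for c in("top","scene"):
    im=capture(c);cv2.imwrite(f"pics/{c}3.png",im)
    for r in caps(c,im): print(c,"blue",r,w2b(r[2]))
E
```

```text
t 8.25 pos [ 465.7 -190.8    6.2] yaw 92.5 F [ 0.1  0.8 -0.7] w 0.237
tool shift [-20.8   1.4   1.2]
top blue (np.int32(243), array([489. , 150.9]), array([ 697.2, -529.1])) [ 130.  -361.2]
top blue (np.int32(161), array([274.5, 184.1]), array([611. ,  23.5])) [146.9 197.9]
top blue (np.int32(164), array([204.6, 185. ]), array([609.5, 201.1])) [178.1 372.7]
scene blue (np.int32(135), array([120.7, 119.2]), array([ 460.1, -687.6])) [-132.3 -473.4]
scene blue (np.int32(30), array([230.3, 164. ]), array([ 472.6, -219.6])) [-33.9 -15.6]
scene blue (np.int32(165), array([276.4, 224.4]), array([611.1,  24.2])) [147.1 198.5]
scene blue (np.int32(194), array([341.9, 252. ]), array([609.4, 201.9])) [178.2 373.5]
```

View pics/scene3.png

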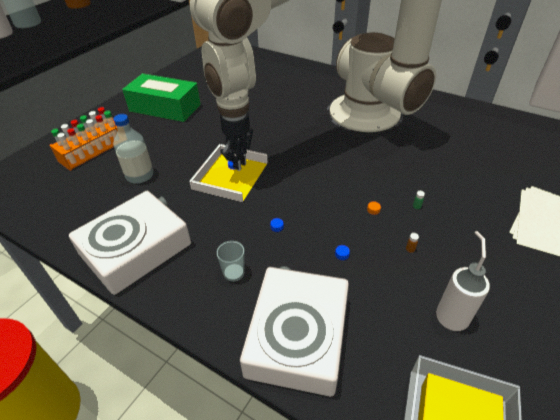

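Emit:
{"method": "send_rows", "body": {
  "targets": [
    [195,-10,0,0,0,0,0],
    [195,-6,0,0,0,0,0],
    [195,-4,0,0,0,0,0],
    [195,10,0,0,0,0,0],
    [195,10,0,0,0,0,0],
    [195,0,0,-25,0,0,0],
    [195,0,0,-25,0,0,0],
    [195,0,0,-25,0,0,0]
  ]
}}

```text
time_s: 9.35
position: [465.6, -189.3, 82.1]
tcp_rot: [0.691, 0.723, 0.0, -0.0]
force: [-0.5, 1.1, 0.4]
grip_width: 0.236
```

```bash
python3 - <<'E'
from h import *
to(649.5,70,80)
E
```

```text
t 9.35 pos [ 465.6 -189.3   82.1] yaw 92.6 F [-0.5  1.1  0.4] w 0.236
tool shift [250.7 195.5   2.1]
```

Next, move to the start point behind cap B. The yaw goes from 92.6 to 50.1, which is a tool z turn of +42.5.

Emit:
{"method": "send_rows", "body": {
  "targets": [
    [195,31.3,24.4,0,0,0,0],
    [195,31.3,24.4,0,0,0,0],
    [195,31.3,24.4,0,0,0,0],
    [195,31.3,24.4,0,0,0,0],
    [195,31.3,24.4,0,0,0,0],
    [195,31.3,24.4,0,0,0,0],
    [195,31.3,24.4,0,0,0,0],
    [195,31.3,24.4,0,0,0,0]
  ]
}}

```text
time_s: 10.35
position: [649.8, 70.8, 81.4]
tcp_rot: [0.691, 0.723, 0.0, -0.0]
force: [1.1, -0.4, 0.2]
grip_width: 0.238
```

Emit:
{"method": "send_rows", "body": {
  "targets": [
    [195,0,0,0,0,0,8.5],
    [195,0,0,0,0,0,8.5],
    [195,0,0,0,0,0,8.5],
    [195,0,0,0,0,0,8.5],
    [195,0,0,0,0,0,8.5],
    [195,0,0,0,0,0,0]
  ]
}}

```text
time_s: 11.1
position: [649.1, 69.4, 81.3]
tcp_rot: [0.906, 0.424, -0.0, -0.0]
force: [0.5, -0.2, -0.1]
grip_width: 0.237
```

```bash
python3 - <<'E'
from h import *
to(649.5,70,6)
for c in("top","scene"):
    im=capture(c);cv2.imwrite(f"pics/{c}4.png",im)
    for r in caps(c,im): print(c,"blue",r,w2b(r[2]))
E
```

```text
t 11.1 pos [649.1  69.4  81.3] yaw 50.2 F [ 0.5 -0.2 -0.1] w 0.237
tool shift [ 0.7 -0.1 75.3]
top blue (np.int32(257), array([488.8, 151. ]), array([ 697. , -528.5])) [ 129.9 -360.6]
top blue (np.int32(87), array([379.1, 239.8]), array([ 468.6, -234.4])) [-40.5 -29.5]
scene blue (np.int32(134), array([120.5, 119.1]), array([ 460.1, -688.3])) [-132.4 -474.1]
scene blue (np.int32(73), array([227.3, 161.7]), array([ 468. , -233.9])) [-41.  -28.8]
scene blue (np.int32(129), array([276.2, 225.6]), array([614.7,  25.7])) [151.  199.3]
scene blue (np.int32(191), array([342., 252.]), array([609.4, 202.1])) [178.2 373.7]
```

View pics/top4.png

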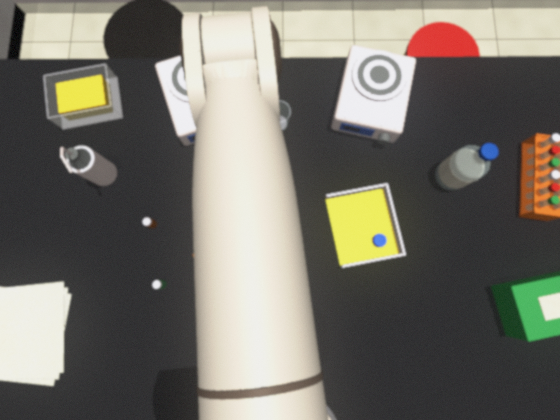

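Cap C is in the bay at (379,240), bay frame (-40,-29). Now I'll push B.

Emit:
{"method": "send_rows", "body": {
  "targets": [
    [195,0,0,25,0,0,0],
    [195,0,0,25,0,0,0],
    [195,0,0,15,0,0,0],
    [195,0,0,10,0,0,0],
    [195,-10,0,0,0,0,0],
    [195,-10,0,0,0,0,0],
    [195,-8,0,0,0,0,0],
    [195,-7,0,0,0,0,0]
  ]
}}

```text
time_s: 12.2
position: [626.9, 41.1, 6.9]
tcp_rot: [0.906, 0.423, 0.0, 0.0]
force: [-0.2, 1.1, 0.6]
grip_width: 0.235
```

Emit:
{"method": "send_rows", "body": {
  "targets": [
    [195,-7,0,0,0,0,0],
    [195,-10,0,0,0,0,0],
    [195,-12,0,0,0,0,0],
    [195,-12,0,0,0,0,0],
    [195,-12,0,0,0,0,0],
    [195,-12,0,0,0,0,0],
    [195,-12,0,0,0,0,0],
    [195,-12,0,0,0,0,0]
  ]
}}

```text
time_s: 13.2
position: [569.4, -27.1, 6.3]
tcp_rot: [0.906, 0.423, 0.0, -0.0]
force: [0.9, 0.0, 0.0]
grip_width: 0.237
```

```bash
python3 - <<'E'
from h import *
to(537,-64.5,6)
for c in("top","scene"):
    im=capture(c);cv2.imwrite(f"pics/{c}5.png",im)
    for r in caps(c,im): print(c,"blue",r,w2b(r[2]))
E
```

```text
t 13.2 pos [569.4 -27.1   6.3] yaw 50.1 F [0.9 0.  0. ] w 0.237
tool shift [-49.4  -0.9   0.3]
top blue (np.int32(256), array([488.9, 151. ]), array([ 697. , -528.7])) [ 129.9 -360.8]
top blue (np.int32(163), array([204.6, 185. ]), array([609.4, 201.3])) [178.1 372.9]
top blue (np.int32(83), array([379.1, 239.8]), array([ 468.7, -234.4])) [-40.4 -29.5]
scene blue (np.int32(135), array([120.7, 119.2]), array([ 460. , -687.7])) [-132.4 -473.5]
scene blue (np.int32(73), array([227.3, 161.7]), array([ 468. , -233.9])) [-41.  -28.8]
scene blue (np.int32(77), array([267.1, 200.5]), array([549.6, -42.6])) [ 74.4 144.2]
scene blue (np.int32(194), array([341.9, 252. ]), array([609.4, 201.9])) [178.2 373.5]
```

View pics/scene5.png

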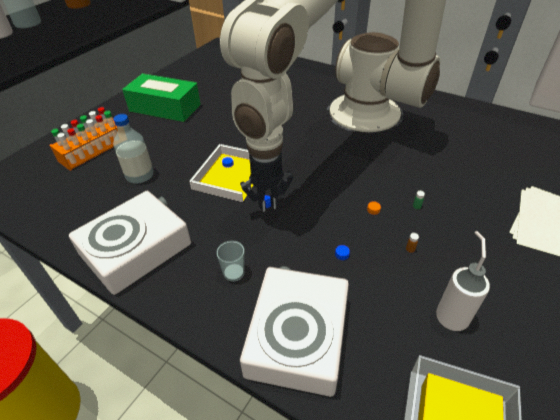

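Emit:
{"method": "send_rows", "body": {
  "targets": [
    [195,-10,0,0,0,0,0],
    [195,-12,0,0,0,0,0],
    [195,-11,0,0,0,0,0],
    [195,-8,0,0,0,0,0],
    [195,-4,0,0,0,0,0],
    [195,10,0,0,0,0,0],
    [195,15,0,0,0,0,0],
    [195,10,0,0,0,0,0]
  ]
}}

```text
time_s: 14.3
position: [564.5, -32.9, 6.3]
tcp_rot: [0.906, 0.423, 0.0, -0.0]
force: [-0.1, 0.1, 0.5]
grip_width: 0.232
```

Emit:
{"method": "send_rows", "body": {
  "targets": [
    [195,0,0,0,0,0,-10],
    [195,0,0,0,0,0,-10],
    [195,0,0,0,0,0,-10],
    [195,0,0,0,0,0,-10],
    [195,0,0,0,0,0,-10],
    [195,0,0,0,0,0,0]
  ]
}}

```text
time_s: 15.05
position: [563.9, -33.5, 6.1]
tcp_rot: [0.643, 0.766, -0.0, -0.0]
force: [-0.4, -0.7, 0.5]
grip_width: 0.235
```

```bash
python3 - <<'E'
from h import *
p,R=st()
b=None
for c in("top","scene"):
    im=capture(c);cv2.imwrite(f"pics/{c}6.png",im)
    for r in caps(c,im): print(c,"blue",r,w2b(r[2]), "tool",np.round(R.T@(np.r_[r[2],6]-p),1))
print(w2b(p[:2]))
E
```

```text
t 15.05 pos [563.9 -33.5   6.1] yaw 100.0 F [-0.4 -0.7  0.5] w 0.235
top blue (np.int32(255), array([488.9, 150.9]), array([ 697.2, -528.8])) [ 130.  -360.9] tool [-5.109e+02  4.500e+01  1.000e-01]
top blue (np.int32(162), array([204.6, 185.1]), array([609.1, 201.2])) [177.7 372.9] tool [2.233e+02 8.540e+01 1.000e-01]
top blue (np.int32(82), array([379.2, 239.8]), array([ 468.7, -234.6])) [-40.5 -29.7] tool [-1.814e+02 -1.287e+02  1.000e-01]
scene blue (np.int32(133), array([120.6, 119.1]), array([ 459.9, -688.1])) [-132.5 -473.8] tool [-6.264e+02 -2.164e+02  1.000e-01]
scene blue (np.int32(74), array([227.3, 161.7]), array([ 468.2, -233.8])) [-40.8 -28.8] tool [-1.805e+02 -1.291e+02  1.000e-01]
scene blue (np.int32(194), array([341.9, 252. ]), array([609.4, 201.9])) [178.2 373.5] tool [2.239e+02 8.590e+01 1.000e-01]
[ 90.1 150.5]
```

View pics/scene6.png

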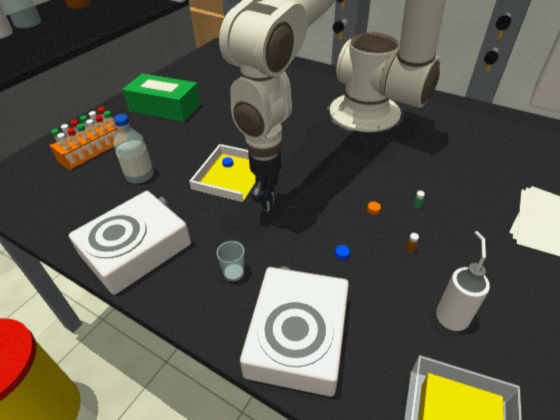

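Cap B is hidden behind the gripper. I'll swing out and round it, then look.

Emit:
{"method": "send_rows", "body": {
  "targets": [
    [195,18,0,0,0,0,0],
    [195,10,0,0,0,0,0],
    [195,0,-15,0,0,0,0],
    [195,0,-20,0,0,0,0],
    [195,0,-15,0,0,0,0],
    [195,0,0,0,0,0,0]
  ]
}}

```text
time_s: 15.9
position: [508.9, -15.2, 6.5]
tcp_rot: [0.643, 0.766, 0.0, 0.0]
force: [1.3, 0.3, -0.5]
grip_width: 0.234
```

```bash
python3 - <<'E'
from h import *
p,R=st()
for c in("top","scene"):
    im=capture(c);cv2.imwrite(f"pics/{c}7.png",im)
    for r in caps(c,im,lo=(100,130,50)): print(c,"blue",r,w2b(r[2]), "tool",np.round(R.T@(np.r_[r[2],6]-p),1))
print(w2b(p[:2]))
cv2.imwrite("pics/s7z.png",cv2.resize(cv2.imread("pics/scene7.png")[130:250,180:340],None,fx=4,fy=4))
E
```

```text
t 15.9 pos [508.9 -15.2   6.5] yaw 100.0 F [ 1.3  0.3 -0.5] w 0.234
top blue (np.int32(275), array([488.8, 151. ]), array([ 696.9, -528.6])) [ 129.8 -360.7] tool [-538.3   95.7    0.6]
top blue (np.int32(174), array([204.7, 185. ]), array([609.4, 201. ])) [178.  372.6] tool [195.3 136.7   0.5]
top blue (np.int32(99), array([379.1, 239.8]), array([ 468.6, -234.4])) [-40.5 -29.5] tool [-208.9  -77.9    0.5]
scene blue (np.int32(152), array([121. , 119.1]), array([ 459.2, -686.9])) [-133.  -472.5] tool [-6.528e+02 -1.660e+02  5.000e-01]
scene blue (np.int32(79), array([227.3, 161.7]), array([ 468. , -233.9])) [-41.  -28.8] tool [-208.3  -78.4    0.5]
scene blue (np.int32(144), array([260.2, 190.8]), array([526.7, -79.4])) [ 45.1 112.2] tool [-66.4   6.4   0.5]
scene blue (np.int32(203), array([341.9, 252.1]), array([609.7, 202. ])) [178.5 373.6] tool [196.3 137.1   0.5]
[ 39.4 178.6]
```

View pics/s7z.png

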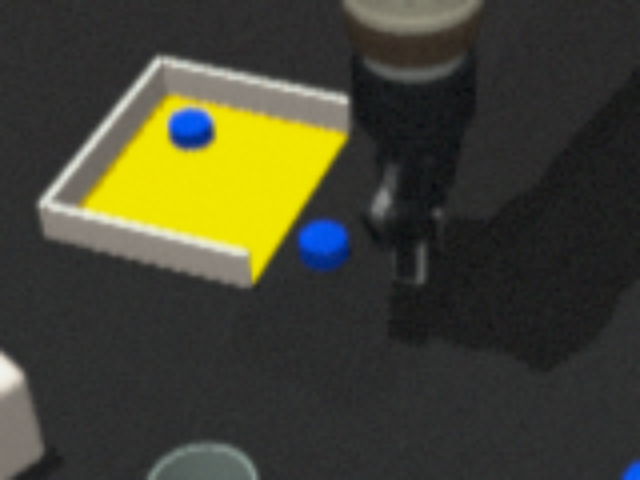

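Cap B is clearly visible in front of the mouth at bay (45,112). I'll shift 5 mm sideways and push it straight in.

Emit:
{"method": "send_rows", "body": {
  "targets": [
    [195,-8,5,0,0,0,0],
    [195,-12,0,0,0,0,0],
    [195,-10,0,0,0,0,0],
    [195,-7,0,0,0,0,0],
    [195,-6,0,0,0,0,0],
    [195,-7,0,0,0,0,0],
    [195,-10,0,0,0,0,0],
    [195,-12,0,0,0,0,0]
  ]
}}

```text
time_s: 17.0
position: [527.0, -86.0, 6.3]
tcp_rot: [0.642, 0.766, 0.0, 0.0]
force: [0.1, 1.1, 0.6]
grip_width: 0.235
```

Emit:
{"method": "send_rows", "body": {
  "targets": [
    [195,-12,0,0,0,0,0],
    [195,-12,0,0,0,0,0],
    [195,-12,0,0,0,0,0],
    [195,-12,0,0,0,0,0],
    [195,-12,0,0,0,0,0],
    [195,-12,0,0,0,0,0],
    [195,-8,0,0,0,0,0],
    [195,-4,0,0,0,0,0]
  ]
}}

```text
time_s: 18.0
position: [541.6, -168.6, 6.2]
tcp_rot: [0.643, 0.766, 0.0, -0.0]
force: [-0.2, -0.1, 0.2]
grip_width: 0.235
```

```bash
python3 - <<'E'
from h import *
p,R=st()
for c in("top","scene"):
    im=capture(c);cv2.imwrite(f"pics/{c}8.png",im)
    for r in caps(c,im,lo=(100,130,50)): print(c,"blue",r,w2b(r[2]), "tool",np.round(R.T@(np.r_[r[2],6]-p),1))
print(w2b(p[:2]))
cv2.imwrite("pics/s8z.png",cv2.resize(cv2.imread("pics/scene8.png")[130:250,180:340],None,fx=4,fy=4))
E
```

```text
t 18.0 pos [ 541.6 -168.6    6.2] yaw 100.0 F [-0.2 -0.1  0.2] w 0.235
top blue (np.int32(259), array([489. , 150.9]), array([ 697.1, -529. ])) [ 129.9 -361.1] tool [-3.82e+02  9.03e+01  2.00e-01]
top blue (np.int32(177), array([204.7, 185. ]), array([609.3, 201. ])) [177.9 372.7] tool [3.521e+02 1.311e+02 3.000e-01]
scene blue (np.int32(155), array([121. , 119.1]), array([ 459.2, -687.1])) [-133.  -472.7] tool [-4.963e+02 -1.715e+02  2.000e-01]
scene blue (np.int32(52), array([220.9, 182.3]), array([ 551.9, -193.6])) [48.9 -4.7] tool [-26.5   5.8   0.2]
scene blue (np.int32(201), array([341.9, 252.1]), array([609.6, 202. ])) [178.4 373.6] tool [3.530e+02 1.315e+02 3.000e-01]
[43.4 21.8]
```

View pics/s8z.png

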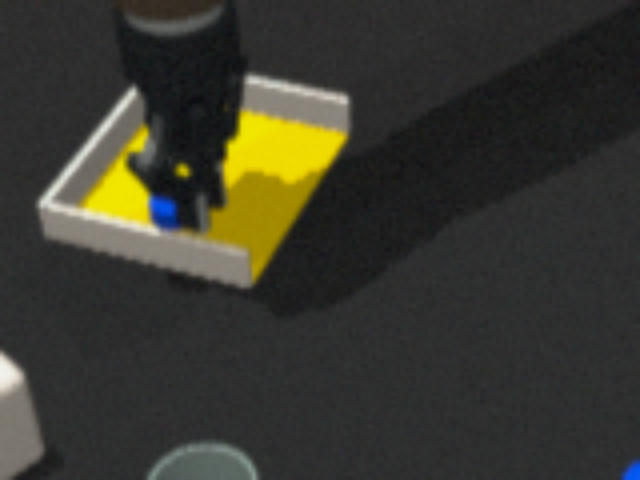

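Emit:
{"method": "send_rows", "body": {
  "targets": [
    [195,-10,0,0,0,0,0],
    [195,-8,0,0,0,0,0],
    [195,-5,0,0,0,0,0],
    [195,10,0,0,0,0,0],
    [195,10,0,0,0,0,0],
    [195,0,0,-25,0,0,0],
    [195,0,0,-25,0,0,0],
    [195,0,0,-30,0,0,0]
  ]
}}

```text
time_s: 19.1
position: [541.6, -169.9, 86.8]
tcp_rot: [0.642, 0.767, -0.0, -0.0]
force: [-0.2, 0.5, -0.9]
grip_width: 0.232
```

```bash
python3 - <<'E'
from h import *
to(628,259,85)
E
```

```text
t 19.1 pos [ 541.6 -169.9   86.8] yaw 100.1 F [-0.2  0.5 -0.9] w 0.232
tool shift [407.1 160.3   1.9]
```

Emit:
{"method": "send_rows", "body": {
  "targets": [
    [195,40.7,16,0,0,0,0],
    [195,40.7,16,0,0,0,0],
    [195,40.7,16,0,0,0,0],
    [195,40.7,16,0,0,0,0],
    [195,40.7,16,0,0,0,0],
    [195,40.7,16,0,0,0,0],
    [195,40.7,16,0,0,0,0],
    [195,40.7,16,0,0,0,0]
  ]
}}

```text
time_s: 20.1
position: [610.7, 174.2, 86.4]
tcp_rot: [0.642, 0.767, 0.0, 0.0]
force: [-0.1, -0.6, 0.8]
grip_width: 0.236
```

Emit:
{"method": "send_rows", "body": {
  "targets": [
    [195,40.7,16,0,0,0,0],
    [195,40.7,16,0,0,0,0],
    [195,0,0,0,0,0,9],
    [195,0,0,0,0,0,9],
    [195,0,0,0,0,0,9],
    [195,0,0,0,0,0,0]
  ]
}}

```text
time_s: 20.85
position: [627.9, 258.4, 86.3]
tcp_rot: [0.803, 0.596, -0.0, -0.0]
force: [-0.5, -0.3, -0.2]
grip_width: 0.235
```

```bash
python3 - <<'E'
from h import *
to(628,259,6)
p,R=st()
for c in("top","scene"):
    im=capture(c);cv2.imwrite(f"pics/{c}9.png",im)
    for r in caps(c,im,lo=(100,130,50)): print(c,"blue",r,w2b(r[2]), "tool",np.round(R.T@(np.r_[r[2],6]-p),1))
E
```

```text
t 20.85 pos [627.9 258.4  86.3] yaw 73.2 F [-0.5 -0.3 -0.2] w 0.235
tool shift [ 0.6 -0.  80.3]
t 20.85 pos [627.9 258.4  86.3] yaw 73.2 F [-0.5 -0.3 -0.2] w 0.235
top blue (np.int32(276), array([488.9, 150.9]), array([ 697.1, -528.8])) [ 129.9 -360.9] tool [-733.4  294.3   80.3]
top blue (np.int32(173), array([204.7, 185. ]), array([609.5, 200.8])) [178.1 372.4] tool [-60.4  -0.9  80.3]
top blue (np.int32(96), array([369.7, 207.2]), array([ 550.6, -215.2])) [ 43.6 -25.7] tool [-475.7   63.2   80.3]
top blue (np.int32(100), array([379. , 239.9]), array([ 468.4, -234.3])) [-40.7 -29.3] tool [-517.8   -9.9   80.4]
scene blue (np.int32(154), array([121., 119.]), array([ 458.7, -687.3])) [-133.6 -472.8] tool [-954.2  112.    80.4]
scene blue (np.int32(79), array([227.3, 161.7]), array([ 468. , -233.9])) [-41.  -28.8] tool [-517.5  -10.4   80.4]
scene blue (np.int32(89), array([215.3, 179.5]), array([ 550. , -214.7])) [ 43.1 -25.1] tool [-475.4   62.5   80.3]
scene blue (np.int32(201), array([341.9, 252.2]), array([609.9, 202. ])) [178.7 373.5] tool [-59.2  -0.9  80.3]
```

View pics/scene9.png

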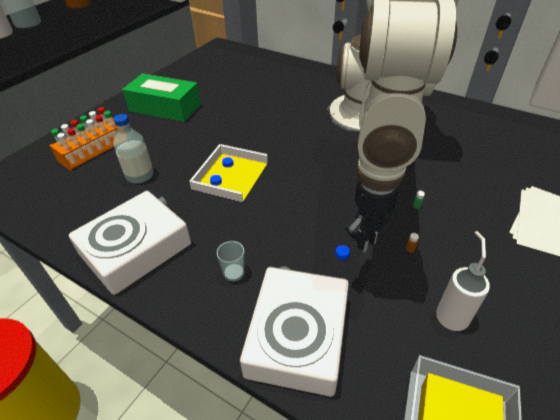

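Two caps are in the bay, at (227,162) and (215,179). The gripper is lined up behind the last cap at (342,252).

Emit:
{"method": "send_rows", "body": {
  "targets": [
    [195,0,0,25,0,0,0],
    [195,0,0,25,0,0,0],
    [195,0,0,20,0,0,0],
    [195,0,0,10,0,0,0],
    [195,-10,0,0,0,0,0],
    [195,-10,0,0,0,0,0],
    [195,-8,0,0,0,0,0],
    [195,-7,0,0,0,0,0]
  ]
}}

```text
time_s: 21.95
position: [618.5, 223.5, 7.0]
tcp_rot: [0.804, 0.595, 0.0, 0.0]
force: [0.0, 0.7, 0.4]
grip_width: 0.239
```

Emit:
{"method": "send_rows", "body": {
  "targets": [
    [195,-7,0,0,0,0,0],
    [195,-10,0,0,0,0,0],
    [195,-12,0,0,0,0,0],
    [195,-12,0,0,0,0,0],
    [195,-12,0,0,0,0,0],
    [195,-12,0,0,0,0,0],
    [195,-12,0,0,0,0,0],
    [195,-12,0,0,0,0,0]
  ]
}}

```text
time_s: 22.95
position: [592.2, 138.2, 6.3]
tcp_rot: [0.804, 0.595, 0.0, 0.0]
force: [0.2, -0.4, 0.6]
grip_width: 0.236
```

Emit:
{"method": "send_rows", "body": {
  "targets": [
    [195,-12,0,0,0,0,0],
    [195,-12,0,0,0,0,0],
    [195,-12,0,0,0,0,0],
    [195,-12,0,0,0,0,0],
    [195,-12,0,0,0,0,0],
    [195,-12,0,0,0,0,0],
    [195,-12,0,0,0,0,0],
    [195,-12,0,0,0,0,0]
  ]
}}

```text
time_s: 23.95
position: [564.2, 46.4, 6.3]
tcp_rot: [0.804, 0.595, 0.0, 0.0]
force: [0.9, 0.7, 0.9]
grip_width: 0.239
```

```bash
python3 - <<'E'
from h import *
to(504.4,-146,6)
p,R=st()
for c in("top","scene"):
    im=capture(c);cv2.imwrite(f"pics/{c}10.png",im)
    for r in caps(c,im,lo=(100,130,50)): print(c,"blue",r,w2b(r[2]), "tool",np.round(R.T@(np.r_[r[2],6]-p),1))
E
```

```text
t 23.95 pos [564.2  46.4   6.3] yaw 73.1 F [0.9 0.7 0.9] w 0.239
tool shift [-201.5   -1.1    0.3]
t 23.95 pos [564.2  46.4   6.3] yaw 73.1 F [0.9 0.7 0.9] w 0.239
top blue (np.int32(277), array([488.8, 151. ]), array([ 696.9, -528.6])) [ 129.8 -360.7] tool [-5.114e+02  2.945e+02  3.000e-01]
top blue (np.int32(96), array([369.7, 207.2]), array([ 550.6, -215.3])) [ 43.6 -25.8] tool [-254.4   63.3    0.3]
top blue (np.int32(99), array([379.1, 239.8]), array([ 468.6, -234.4])) [-40.5 -29.5] tool [-296.5   -9.6    0.3]
scene blue (np.int32(153), array([121. , 119.2]), array([ 459.3, -686.7])) [-132.9 -472.4] tool [-7.319e+02  1.133e+02  3.000e-01]
scene blue (np.int32(79), array([227.3, 161.7]), array([ 468. , -233.9])) [-41.  -28.8] tool [-296.2  -10.3    0.3]
scene blue (np.int32(89), array([215.3, 179.5]), array([ 550. , -214.7])) [ 43.1 -25.1] tool [-254.    62.5    0.3]
```

View pics/scene10.png

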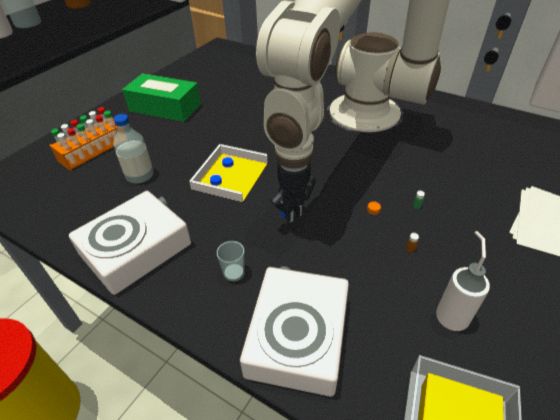

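The cap is still ahead of the fingers at about (283,213), so I'll continue.

Emit:
{"method": "send_rows", "body": {
  "targets": [
    [195,-8,0,0,0,0,0],
    [195,-12,0,0,0,0,0],
    [195,-12,0,0,0,0,0],
    [195,-12,0,0,0,0,0],
    [195,-12,0,0,0,0,0],
    [195,-12,0,0,0,0,0],
    [195,-12,0,0,0,0,0],
    [195,-12,0,0,0,0,0]
  ]
}}

```text
time_s: 25.05
position: [537.4, -41.6, 6.3]
tcp_rot: [0.804, 0.595, -0.0, -0.0]
force: [0.4, 0.5, 1.1]
grip_width: 0.241
```

Emit:
{"method": "send_rows", "body": {
  "targets": [
    [195,-12,0,0,0,0,0],
    [195,-12,0,0,0,0,0],
    [195,-12,0,0,0,0,0],
    [195,-12,0,0,0,0,0],
    [195,-12,0,0,0,0,0],
    [195,-12,0,0,0,0,0],
    [195,-12,0,0,0,0,0],
    [195,-8,0,0,0,0,0]
  ]
}}

```text
time_s: 26.05
position: [510.6, -129.6, 6.3]
tcp_rot: [0.804, 0.595, -0.0, 0.0]
force: [0.1, 1.2, -0.0]
grip_width: 0.238
```

```bash
python3 - <<'E'
from h import *
to(504.4,-146,6)
for c in("top","scene"):
    im=capture(c);cv2.imwrite(f"pics/{c}11.png",im)
    for r in caps(c,im,lo=(100,130,50)): print(c,"blue",r,w2b(r[2]))
cv2.imwrite("pics/s11z.png",cv2.resize(cv2.imread("pics/scene11.png")[130:250,180:340],None,fx=4,fy=4))
E
```

```text
t 26.05 pos [ 510.6 -129.6    6.3] yaw 73.0 F [ 0.1  1.2 -0. ] w 0.238
tool shift [-17.5  -1.1   0.3]
top blue (np.int32(273), array([488.9, 151. ]), array([ 697. , -528.8])) [ 129.8 -360.9]
scene blue (np.int32(153), array([121. , 119.1]), array([ 459.4, -687. ])) [-132.8 -472.7]
scene blue (np.int32(34), array([225.6, 160. ]), array([ 463.9, -243.1])) [-46.7 -37.1]
scene blue (np.int32(89), array([215.3, 179.5]), array([ 550. , -214.7])) [ 43.1 -25.1]
```

View pics/s11z.png

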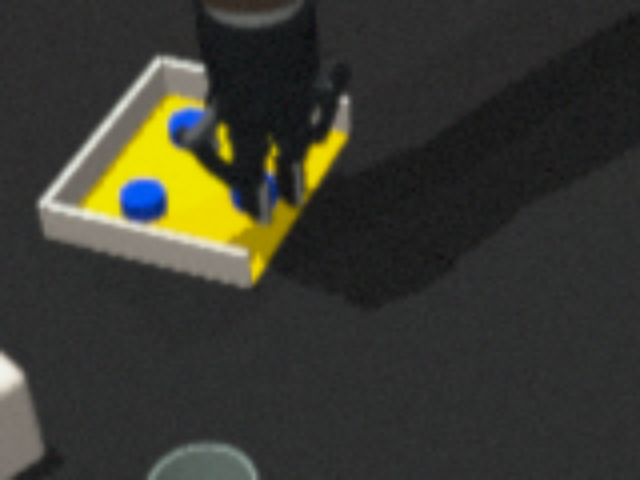

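The third cap is inside the mouth, ahead of the fingers. I'll push about 20 mm more, back off and raise the arm.

Emit:
{"method": "send_rows", "body": {
  "targets": [
    [195,-8,0,0,0,0,0],
    [195,-6,0,0,0,0,0],
    [195,-3,0,0,0,0,0],
    [195,10,0,0,0,0,0],
    [195,12,0,0,0,0,0],
    [195,0,0,-25,0,0,0],
    [195,0,0,-35,0,0,0],
    [195,0,0,-40,0,0,0]
  ]
}}

```text
time_s: 27.15
position: [512.2, -122.8, 106.9]
tcp_rot: [0.803, 0.596, -0.0, -0.0]
force: [1.3, 0.2, -0.3]
grip_width: 0.238
```

Emit:
{"method": "send_rows", "body": {
  "targets": [
    [195,25,0,-20,0,0,0],
    [195,30,0,-20,0,0,0],
    [195,30,0,-10,0,0,0],
    [195,30,0,0,0,0,0],
    [195,30,0,0,0,0,0],
    [195,0,0,0,0,0,0]
  ]
}}

```text
time_s: 27.9
position: [554.8, 17.2, 156.1]
tcp_rot: [0.803, 0.597, -0.0, -0.0]
force: [0.3, -0.3, -0.0]
grip_width: 0.237
```

```bash
python3 - <<'E'
from h import *
st()
for c in("top","scene"):
    im=capture(c);cv2.imwrite(f"pics/{c}12.png",im)
    for r in caps(c,im,lo=(100,130,50)): print(c,"blue",r,w2b(r[2]))
    for r in caps(c,im,(5,150,80),(18,255,255)): print(c,"orange",r)
E
```

```text
t 27.9 pos [554.8  17.2 156.1] yaw 73.2 F [ 0.3 -0.3 -0. ] w 0.237
top blue (np.int32(276), array([488.8, 150.9]), array([ 697.1, -528.6])) [ 130.  -360.7]
top blue (np.int32(95), array([369.7, 207.1]), array([ 550.8, -215.2])) [ 43.8 -25.7]
top blue (np.int32(90), array([351.8, 227.4]), array([ 499.6, -168.4])) [ 2.1 29.7]
top blue (np.int32(99), array([379.1, 239.8]), array([ 468.6, -234.4])) [-40.5 -29.5]
top orange (np.int32(2101), array([536.2, 179.7]), array([ 620.3, -640.4]))
top orange (np.int32(161), array([199.5, 254.4]), array([434. , 207.6]))
scene blue (np.int32(153), array([121. , 119.1]), array([ 459.2, -686.8])) [-133.  -472.4]
scene blue (np.int32(79), array([227.3, 161.7]), array([ 468. , -233.9])) [-41.  -28.8]
scene blue (np.int32(84), array([239.5, 174.6]), array([ 498.7, -168.2])) [ 1.3 30.1]
scene blue (np.int32(89), array([215.3, 179.5]), array([ 550. , -214.7])) [ 43.1 -25.1]
scene orange (np.int32(1070), array([ 82.2, 147.1]), array([ 633.6, -670.9]))
scene orange (np.int32(158), array([373.5, 207.5]), array([434.5, 208.6]))
scene orange (np.int32(53), array([411.5, 244.7]), array([507.1, 332.8]))
scene orange (np.int32(65), array([ 19.3, 380.6]), array([1181.9, -175.7]))
```

View pics/scene12.png

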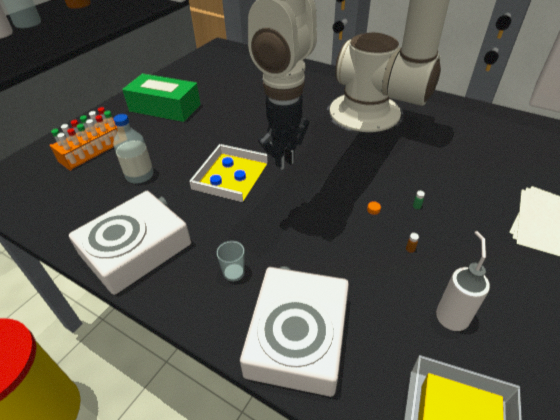

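View pics/top12.png

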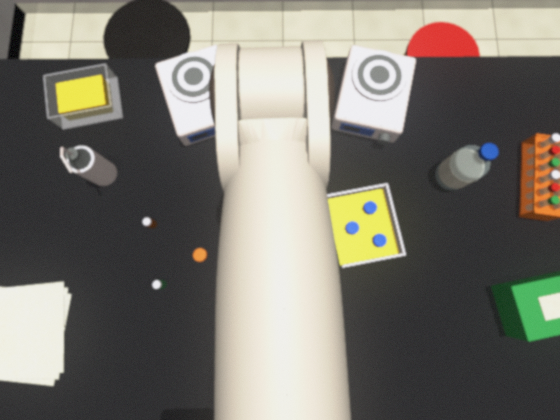

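Both views show all three caps well inside the bay: (352,227), (370,207) and (379,240) in the top view. Everything else is where it was, so I'll hand in.

```bash
python3 -c "
from plant import *
print(hand_in())"
```

```text
the job is handed in; nothing more can be done
None
```

All three blue caps are inside the collecting bay, and I handed the job in at about 28 s of the 72 s allowed. I pushed each one along the bench, nested against two fingertips held 20 mm apart. The fingers were never closed on a cap and no cap was lifted.

- **Caps:** the last pictures put them at about (-41, -29), (43, -25) and (2, 30) mm in the bay frame. The limits are x within ±85 and y from -75 to 61. The top and scene views agreed to about 1 mm.
- **Other objects:** the orange cap measured within 1 mm of its start. In the pictures the vials and bottles looked unmoved. The beaker was checked in the scene view only, because the arm hid it in the final top view.
- **Arm:** it was raised clear at z = 156 mm, touching nothing, with about 0 N on the tool.
- **Force:** readings at the end of each move stayed below about 2 N. I had no direct reading of the force between the fingers and the caps.

No check failed. The hand-in gave no verdict.

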